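# Kit the flower-making dies into their shadow tray

### The arm

A 6-joint arm with a two-finger parallel gripper is mounted at the origin on the work surface. World frame = base frame: x ahead of the robot, y to its left, z up, the work surface at z = 0. Lengths are in m, angles in rad, forces in N, time in s.
With the tool pointing down it reaches from about 0.375 to 0.825 m from the base axis. Payload 5.5 kg.
Tool frame: the origin (TCP) lies at the very end of the fingers, on their centre line; the grasp point (between the pads) lies 19 mm behind it (env.pinch_z is the distance from the TCP to the grasp point, in m); z points along the fingers, y is the line along which they close (so a half turn about z gives the same grasp; the last joint's range is limited). The gripper opens to 85 mm and grips with 20 to 120 N. Pads are 22 mm wide; open, the fingers measure 114 mm over their backs; the gripper's body (76 mm by 85 mm) begins 54 mm behind the grasp point. The pads swing forward as they close: fully open they stand 13 mm farther back than shut.
Start: joints at [-1.334, 0.314, -0.047, 1.21, 0, 1.571], TCP at [0.141, -0.583, 0.231] pointing down, gripper open.
Joint ranges: [-2.67, 2.67], [-0.69, 1.73], [-1.03, 1.25], [-2.08, 2.16], [-1.42, 1.45], [-3.14, 3.14]. Speed limits (rad/s): [2.39, 2.39, 3.01, 3.14, 3.14, 3.14].

### API

Orientations are given as a rotation vector (axis times angle).
In Python, from bench import env gives the robot as it stands. Calls block until the motion is done:
- env.reach(position, orientation): joint-space move of the TCP to a pose.
- env.line_to(position, attitude=None, max_speed=0.15, force_limit=None): straight line of the TCP; attitude=None keeps the orientation; max_speed is the mean speed in m/s. With force_limit (N) it stops when the force on the tool has changed by that much, and returns True; else False.
- env.movej(angles): joint-space move.
- env.gripper_open() and env.close(): open the fingers fully, or close them until they stop; the grip force is fixed at half the most.
- env.hold(seconds).
- env.solve_ik(position, orientation): joint angles nearest the present ones, or None.
- env.observe(): the state.
- env.get_image(name): name is "scene" or "top"; returns a dict with "image" (400x640x3 uint8, red, green, blue), "K" (3x3 intrinsics, pixels), "cam_to_world" (4x4, takes a point from camera to world coordinates). Camera axes: x right, y down, z forward; pixel columns grow to the right and rows downward; lengths in m; the calibration is good to about 2 mm. A picture is of the moment at which its call begins. There is no depth.
A pose or a line that the arm cannot do raises env.PlanningError and nothing moves.
- env.job_done(): hands the job in; it is judged then, once.
Trained networks look in a picture, given as the dict that the camera call returned (one of the last four; its "shot" number tells which), for a name from the list of things; names that differ only in an ending like _2 or _b are one class to them, and where a whole thing is asked for, a point or a joint stands for the part that bears it (a point fixed in the world has none). Each returns a list of dicts, best first, with "score" (0 to 1); they miss things now and then, are a little off and sometimes report something else, mostly with a low value. They report only what shows in the picture. A call takes as long as a camera call. They do not tell look-alikes from the thing itself.
- env.cut_out(picture, name): "mask" (400x640 bool, what is visible of it) and "point" ([column, row] in pixels, amid what is visible of it).
The state is a dict: "time_s": time; "joint_pos": joint angles; "joint_velocities": joint speeds; "joint_efforts": joint torques, N m; "eef_pos": TCP position; "ee_rot": TCP orientation; "ft_force": force on the tool from outside, world axes, zero at the start; "ft_torque": the same for the moment, N m; "width": finger opening in m; "finger_force": force on a finger pad.
Only numpy, scipy, OpenCV 4.12 (cv2) and the standard library are available. Lean on these libraries where they do the work, as an engineer would, in place of code of your own. Each camera call takes 0.05 s, during which the arm holds its last target. There are 200 camera calls.

### The job

Complete the shadow-cut tray of flower-making dies: the leaf die is already home and must stay so; put the blossom die and the fan die each fully home, metal face up, in the cavity of its own outline, and let go of them. The fan die stands on edge in a stand: lift it out, lay it flat on the bare table with its copper face up and let go of it, then pick it up afresh to kit it. Leave the glass dish, the thread spool, the glass jar and the flower iron standing where they are.

Things in the scene. Friction and masses are not known exactly. Their poses are not given: they have to be found in the camera images.
- leaf_c (a point): Loose block 28 mm thick, beech with a brass face (up), at home in its cavity in the tray from the start; point 14 mm above its underside, z up out of the face. Outline: hexagon, x -35 to 35 mm with 45 degree pointed ends, flat sides at y = +-17 mm for x within +-18 mm, plus a 10 mm wide stalk to x = -46 mm. About 0.16 kg.
- blossom_c (a point): Loose block 28 mm thick, beech with a steel face (up); point 14 mm above its underside, z up out of the face. Outline: 24 mm square core, round petals (24 mm across, flat tips 13 mm wide) reaching y = 27, y = -27 and x = 27 mm, and a 12 mm wide stalk to x = -36 mm. About 0.17 kg.
- fan_c (a point): Loose block 28 mm thick (x), 66 mm long (z), about 0.17 kg; point at mid length and mid thickness. Copper ribbed face at x = -14 mm, back at x = 14 mm. Head: y -30 to 30, z -33 to -3 mm. Stem, off centre: y 0 to 24, z -3 to 33 mm. At the start z is up, head down in the stand, head end 6 mm above the table. Lying face up its x points down and this point is 14 mm up.
- fan_stem (a point): Middle of the fan die's stem (24 mm wide, 28 mm thick, 36 mm long), same axes as fan_c, at y = 12, z = 15 mm from it. At the start the stem sticks up out of the stand, its top 72 mm above the table. Put on the table on its head end the die stands by itself, and tips over when pushed beyond about 30 degrees.
- leaf_seat (a point): Where the leaf die's point lies (from the start) when home in its cavity, 20 mm above the table, at the middle of its tile, z up; the leaf's x and y then lie along this x and y (stalk to -x).
- blossom_seat (a point): Where the blossom die's point lies when home in its cavity, 20 mm above the table, at the middle of its tile, z up; the blossom's x and y then lie along this x and y (stalk to -x).
- fan_seat (a point): Where the fan die's point lies when home in its cavity, 20 mm above the table, at the middle of its tile, z up; the fan's z (stem) then points along this x and the fan's y along this y.
- tray: Fixed shadow tray, 122 (x) x 322 (y) x 18 mm high, origin at the middle of its underside: wooden rim round three black 100 mm square tiles in a row along y, in any order, 100.5 mm apart. Each tile has one cavity, 12 mm deep (yellow floor 6 mm above the table), 2.5 mm larger than its die all round; a die at home stands 16 mm proud.
- stand: Fixed grey stand for the fan die, base 85 (x) x 100 (y) mm, 6 mm thick, origin at the middle of its underside. Walls up to 32 mm above the table enclose a slot 33 mm (x) by 66 mm (y), closed all round; the walls measure 49 (x) x 84 (y) mm outside. The copper face of the fan looks to the stand's -x.
- dish_c (a point): Open glass dish, 72 mm across, 34 mm high, loose; point on its axis at half height, z up.
- spool_c (a point): Thread spool with red thread, 44 mm across, 48 mm high, standing loose; point on its axis at half height, z up.
- jar_c (a point): Closed glass jar, 72 mm across, 120 mm high, standing loose; point on its axis at half height, z up.
- iron_c (a point): Flower iron, loose: round steel head 54 mm across and 40 mm high with a wooden handle that sticks out 145 mm along x, 22 mm above the table, 26 mm thick; point on the head's axis at half height, z up.
Mind the look-alikes: they are no part of the job. What is shaped like the part that bears blossom_c but purple is not meant.

How it is judged:
By the outcome, as a careful person would: the job done as asked, in the order asked, and still so for the second after the job is handed in, with the robot touching nothing.
It also fails if it takes over 72 s, if anything falls off the work surface, if the arm or the gripper's body presses on something with over 40 N, if the wrist force passes 120 N, or if a joint passes its speed limit or range.

## Working session

There is one attempt and no reset: what is moved stays moved. The work goes in short steps, each a Python script; the robot and the scene stay as the last script left them, time stands still between calls to the robot, and variables do not carry over. Pictures are saved under pics/ and viewed, at most 10 in all, crops included, and the job is handed in when it is done.

```bash
ls; mkdir -p pics
python3 - <<'E'
from bench import env
import cv2,numpy as np
for n in ["scene","top"]:
    p=env.get_image(n); cv2.imwrite(f"pics/{n}0.png",p["image"][:,:,::-1]); print(n,p["K"].tolist(),np.round(p["cam_to_world"],4).tolist())
    for k in ["leaf_c","blossom_c","fan_c","fan_stem","tray","stand","dish_c","spool_c","jar_c","iron_c","leaf_seat","blossom_seat","fan_seat"]:
        try: print(k,[(round(d["score"],2),np.round(d["point"]).tolist(),int(d["mask"].sum())) for d in env.cut_out(p,k)][:4])
        except Exception as e: print(k,e)
print(env.observe())
E
```

```text
pics
scene [[437.6683815172467, 0.0, 319.2927897490294], [0.0, 437.6683815172467, 201.34621965567447], [0.0, 0.0, 1.0]] [[0.7854, 0.4354, -0.44, 1.0909], [0.6189, -0.5645, 0.5462, -0.6373], [-0.0106, -0.7013, -0.7128, 0.9431], [0.0, 0.0, 0.0, 1.0]]
leaf_c [(0.48, [359.0, 151.0], 218)]
blossom_c [(0.89, [229.0, 214.0], 293), (0.78, [298.0, 210.0], 287)]
fan_c [(0.84, [210.0, 291.0], 419), (0.56, [218.0, 306.0], 931), (0.54, [306.0, 250.0], 305)]
fan_stem [(0.94, [213.0, 291.0], 400)]
tray [(0.64, [361.0, 205.0], 689)]
stand [(0.78, [217.0, 303.0], 895), (0.51, [210.0, 294.0], 363)]
dish_c [(0.86, [246.0, 240.0], 502)]
spool_c [(0.86, [308.0, 251.0], 316)]
jar_c [(0.76, [376.0, 233.0], 1121)]
iron_c [(0.87, [326.0, 322.0], 921), (0.57, [364.0, 202.0], 681)]
leaf_seat [(0.64, [360.0, 156.0], 300)]
blossom_seat [(0.62, [362.0, 192.0], 734)]
fan_seat [(0.56, [361.0, 169.0], 663)]
top [[419.93402625189253, 0.0, 323.0550826560962], [0.0, 419.93402625189253, 204.2316452175417], [0.0, 0.0, 1.0]] [[0.0053, -0.9912, 0.1323, 0.4159], [-0.9997, -0.0086, -0.0243, 0.0282], [0.0252, -0.1321, -0.9909
[... 901 characters left out ...]
nt_pos': array([-1.33402210e+00,  3.13489855e-01, -4.71195626e-02,  1.21024503e+00,
       -1.04929718e-05,  1.57079613e+00]), 'joint_velocities': array([ 1.22787189e-03,  7.27427780e-04,  1.72748832e-03, -4.02246163e-04,
        2.41108313e-04,  9.65652168e-05]), 'joint_efforts': array([-1.00282356e-03, -5.39459503e+01,  3.40043879e+01,  1.80842148e-03,
        3.23940640e-05,  1.37789036e-05]), 'eef_pos': array([ 0.14072916, -0.58322621,  0.23129699]), 'ee_rot': array([-3.11954673e+00, -3.71049544e-01,  2.71488202e-05]), 'ft_force': array([ 0.09165856,  0.12808175, -0.16804347]), 'ft_torque': array([-0.00504086,  0.07418977,  0.00752108]), 'finger_force': 0.0, 'width': 0.08531407706398951}
```

Run:
```python
import cv2
t=cv2.imread("pics/top0.png")[80:330,150:490]; cv2.imwrite("pics/topz.png",cv2.resize(t,None,fx=2.35,fy=2.35,interpolation=cv2.INTER_CUBIC))
t=cv2.imread("pics/scene0.png")[120:350,160:420]; cv2.imwrite("pics/scenez.png",cv2.resize(t,None,fx=2.6,fy=2.6,interpolation=cv2.INTER_CUBIC))
```

```text
(no output)
```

View pics/topz.png

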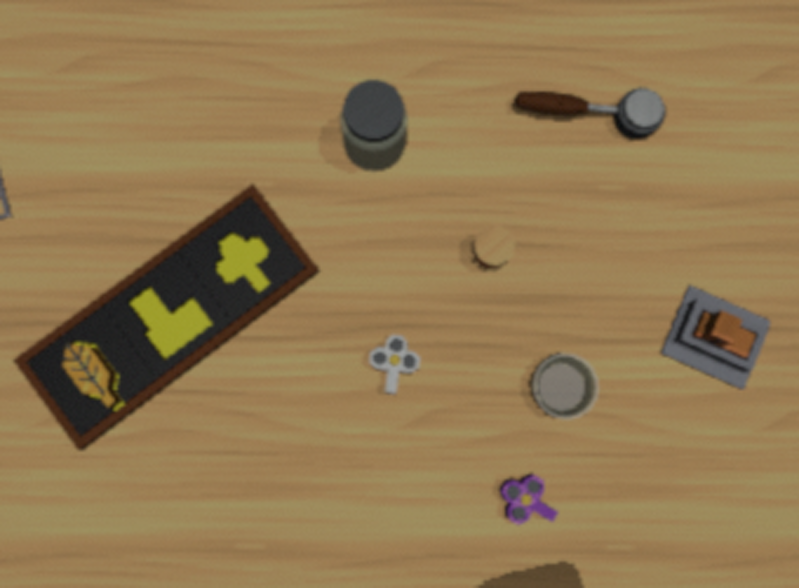

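View pics/scenez.png

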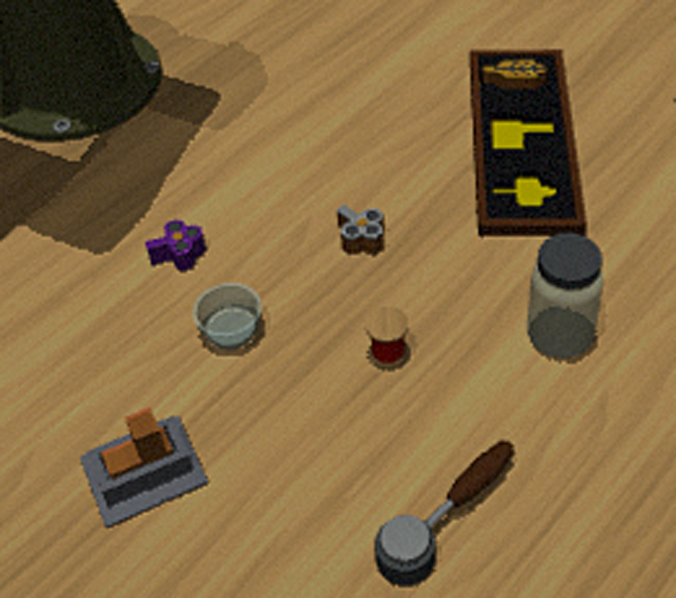

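Run:
```python
import cv2,numpy as np
s=cv2.imread("pics/scene0.png");t=cv2.imread("pics/top0.png")
def c(im,x,y,r=28): return cv2.resize(im[y-r:y+r,x-r:x+r],(266,266),interpolation=cv2.INTER_CUBIC)
a=np.hstack([c(t,318,234),c(t,374,294),c(t,453,222)]);b=np.hstack([c(s,298,210),c(s,229,214),c(s,215,300)])
cv2.imwrite("pics/crops.png",np.vstack([a,b]))
def h(im,pts):
    H=cv2.cvtColor(im,cv2.COLOR_BGR2HSV)
    for x,y in pts: print((x,y),H[y,x],end=' ')
    print()
h(t,[(316,245),(318,227),(300,300),(250,190),(245,200),(220,215),(200,245),(452,220),(463,222),(450,212),(458,240)])
h(s,[(292,202),(299,208),(215,281),(204,297),(200,310),(360,171),(370,178)])
```

```text
(316, 245) [ 60   2 156] (318, 227) [98 13 78] (300, 300) [ 21 107 158] (250, 190) [ 30 186 158] (245, 200) [ 28 112  59] (220, 215) [ 30 187 157] (200, 245) [27 97 58] (452, 220) [ 13 179  50] (463, 222) [ 14 167 133] (450, 212) [ 8 55 74] (458, 240) [110  14 108] 
(292, 202) [ 81  17 105] (299, 208) [ 95  11 138] (215, 281) [ 13 175 115] (204, 297) [ 15 183 128] (200, 310) [30 43 24] (360, 171) [ 28 255 155] (370, 178) [135 161  19]
```

View pics/crops.png

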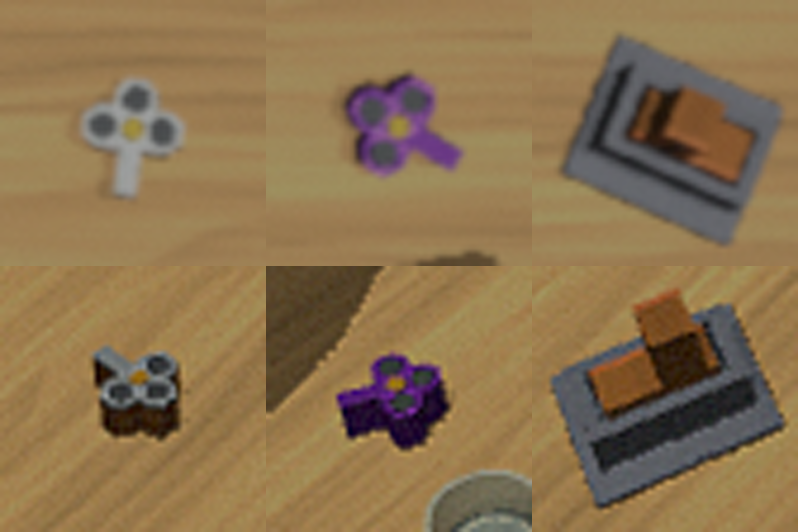

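Candidates for the blossom are the steel one at top (318,234) / scene (298,210) and the purple one at top (374,294) / scene (229,214). The crop confirms the first has the steel face and beech sides, so that is the one to use. The fan's stem stands at the upper-left end of the slot, so its copper face looks toward the robot. Next I fit the poses.

```bash
cat > vis.py <<'E'
import cv2,numpy as np
from scipy.optimize import minimize
U=4
def cap(env):
    return [env.get_image(n) for n in("top","scene")]
def proj(p,P):
    M=np.linalg.inv(p["cam_to_world"]); c=P@M[:3,:3].T+M[:3,3]; q=c@p["K"].T
    return q[:,:2]/q[:,2:]
def up(p,soft):  # soft: hsv(bgr float)->bool on upsampled image
    im=cv2.resize(p["image"][:,:,::-1],None,fx=U,fy=U,interpolation=cv2.INTER_CUBIC)
    return soft(cv2.cvtColor(im,cv2.COLOR_BGR2HSV).astype(int))
def blob(m,pt,close=0,fill=True):
    m=m.astype(np.uint8)
    if close: m=cv2.morphologyEx(m,cv2.MORPH_CLOSE,cv2.getStructuringElement(2,(close,close)))
    n,l,s,c=cv2.connectedComponentsWithStats(m)
    d=[np.hypot(*(np.argwhere(l==i)-np.array([pt[1]*U,pt[0]*U])).T).min() - (1e-3*s[i,4] ) if s[i,4]>300 else 1e9 for i in range(1,n)]
    b=(l==1+int(np.argmin(d))).astype(np.uint8)
    if fill:
        cs,_=cv2.findContours(b,cv2.RETR_EXTERNAL,cv2.CHAIN_APPROX_NONE); cv2.drawContours(b,cs,-1,1,-1)
    return b
def rast(p,polys):
    o=np.zeros((400*U,640*U),np.uint8)
    for P,hull in polys:
        q=(proj(p,P)+.5)*U-.5
        q=q.astype(np.float32)
        if hull: q=cv2.convexHull(q)[:,0]
        cv2.fillPoly(o,[np.round(q*16).astype(np.int32)],1,shift=4)
    return o
def place(poly,v,z):
    c,s=np.cos(v[2]),np.sin(v[2]); P=np.asarray(poly,float)
    return np.c_[P@np.array([[c,s],[-s,c]])+v[:2],np.full(len(P),z)]
def fit(views,masks,parts,v0,zfree=True):
    """parts(v)-> list of (Nx3,hull); v=[x,y,yaw,dz]"""
    sc=np.array([.004,.004,.08,.004])
    def f(u):
        v=np.array(v0)+u*sc[:len(u)]; e=0
        v=np.r_[v,np.zeros(4-len(v))]
        for p,m in zip(views,masks):
            r=rast(p,parts(v)); e+=1-(r&m).sum()/max(1,(r|m).sum())
        return e/len(views)
    n=len(v0); sim=np.vstack([np.zeros(n),np.eye(n)*1.5]); 
    r=minimize(f,np.zeros(n),method="Nelder-Mead",options=dict(initial_simplex=sim,xatol=.01,fatol=1e-4,maxiter=220))
    return np.array(v0)+r.x*sc[:n],r.fun
def arc(cx,cy,a0,a1,r=12,n=9):
    t=np.linspace(a0,a1,n); return np.c_[cx+r*np.cos(t),cy+r*np.sin(t)]
def rect(x0,x1,y0,y1): return np.array([[x0,y0],[x1,y0],[x1,y1],[x0,y1]])
def petal(k):
    # petal toward +x: circle 24 across with flat tip at 27
    a=np.arcsin(6.5/12); cx=27-12*np.cos(a)
    P=np.vstack([[[10,-12],[cx,-12]],arc(cx,0,-np.pi/2,-a),arc(cx,0,a,np.pi/2),[[10,12]]])
    c,s=np.cos(k*np.pi/2),np.sin(k*np.pi/2); return P@np.array([[c,s],[-s,c]])
BLO=[rect(-12,12,-12,12)]+[petal(k) for k in(0,1,3)]+[rect(-36,0,-6,6)]
FAN=[rect(-33,-3,-30,30),rect(-4,33,0,24)]   # seat axes (x=fan z, y=fan y)
def flat(shape,z,grow=0): 
    return lambda v:[(place(np.asarray(P)/1000,v,z+v[3]),False) for P in shape]
def world(p,uv,z):
    d=np.r_[(uv[0]-p["K"][0,2])/p["K"][0,0],(uv[1]-p["K"][1,2])/p["K"][1,1],1]; T=p["cam_to_world"]; d=T[:3,:3]@d
    return T[:3,3]+d*(z-T[2,3])/d[2]
E
cat > m1.py <<'E'
from bench import env
from vis import *
import pickle
V=cap(env); pickle.dump(V,open("v0.pkl","wb")); t,s=V
def best(masks,parts,x0,z0,yaws,views=V):
    r=[fit(views,masks,parts,[x0[0],x0[1],y]+([z0] if z0 is not None else [])) for y in yaws]
    r.sort(key=lambda a:a[1]); return r
# blossom face
gray=lambda h:(h[...,1]<45)&(h[...,2]>55)
mb=[blob(up(t,gray),(318,234),9),blob(up(s,gray),(298,208),9)]
x=world(t,(318,232),.028)
r=best(mb,flat(BLO,.028),x,0.,np.arange(0,6.28,np.pi/3)); print("blossom",r[0],r[1][1],[int(m.sum()) for m in mb])
r2=best(mb,flat(BLO,.028),r[0][0][:2],None,[r[0][0][2]]);print(" z fixed",r2[0])
for i in (0,1): print("  view",i,best(mb[i:i+1],flat(BLO,.028),r[0][0][:2],None,[r[0][0][2]],V[i:i+1])[0])
# tray black area
def hull(m):
    cs,_=cv2.findContours(m,0,2); h=cv2.convexHull(np.vstack(cs)); o=np.zeros_like(m); cv2.fillPoly(o,[h],1); return o
ye=lambda h:(abs(h[...,0]-29)<6)&(h[...,1]>125)&(h[...,2]>90)
y=lambda p,pt:blob(up(p,ye),pt,0,False)
def inner(p,pts):
    k=up(p,lambda h:(h[...,2]<75)&((h[...,1]<115)|(h[...,2]<35)|(abs(h[...,0]-29)<8))).astype(np.uint8)
    k=cv2.morphologyEx(k,cv2.MORPH_OPEN,np.ones((7,7),np.uint8)); b=blob(k,pts,9); return b
mt=[inner(t,(200,248)),inner(s,(356,160))]
pickle.dump((mb,mt),open("masks0.pkl","wb"))
T=[rect(-50,50,-150.5,150.5)]
x=world(t,(221,214),.018)
mth=[hull(m) for m in mt]
r=best(mth,flat(T,.018),x,0.,[-.65,-.55,-.9]);print("tray",r[0],[int(m.sum()) for m in mt])
for i in(0,1): print("  view",i,best(mth[i:i+1],flat(T,.018),r[0][0][:2],None,[r[0][0][2]],V[i:i+1])[0])
for nm,sh,pt,ps in(("bseat",BLO,(251,188),(362,192)),("fseat",FAN,(221,215),(356,171))):
    m=[y(t,pt),y(s,ps)]; x=world(t,pt,.006)
    # floor 2.5 mm bigger
    r=best(m,flat(sh,.006),x,0.,np.arange(4)*np.pi/2+r[0][0][2]); print(nm,r[0],r[1][1],[int(a.sum()) for a in m])
gr=lambda h:(h[...,1]<60)&(h[...,2]>25)
ms=[hull(blob(up(t,gr),(440,235),9)),hull(blob(up(s,gr),(232,318),9))]
B=[rect(-42.5,42.5,-50,50)]
x=world(t,(452,223),.006); x[2]=0
r=best(ms,lambda v:[(np.vstack([place(B[0]/1000,v,0),place(B[0]/1000,v,.006)]),True)],x,None,[-.45,-.3]);print("stand",r[0])
for nm,pt in(("dish",(391,246)),("spool",(360,186)),("jar",(309,133)),("iron",(412,124)),("purple",(374,294))): print(nm,world(t,pt,.03)[:2].round(3))
for q in range(2): cv2.imwrite(f"pics/mk{q}.png",(mb[q]*90+mth[q]*90+ms[q]*90)[300:1400])
E
time python3 m1.py
```

```text
blossom (array([ 0.48493194,  0.0165158 , -0.1053056 ,  0.00537323]), np.float64(0.5475740390674229)) 0.6254886630179828 [4328, 1144501]
 z fixed (array([ 0.48477011,  0.01605304, -0.11783107]), np.float64(0.5423476968796435))
  view 0 (array([ 0.48477011,  0.01605304, -0.11783107]), np.float64(0.08469539375928681))
  view 1 (array([ 0.48493194,  0.0165158 , -0.1053056 ]), np.float64(1.0))
tray (array([ 5.34237328e-01,  2.63890797e-01,  6.64459171e-01, -2.56857717e-04]), np.float64(0.5060197447628221)) [66280, 384671]
  view 0 (array([0.53421627, 0.26407336, 0.66242292]), np.float64(0.009465999946519754))
  view 1 (array([0.53423733, 0.2638908 , 0.66445917]), np.float64(1.0))
bseat (array([0.59708246, 0.18611434, 0.66094378, 0.00315768]), np.float64(0.2549665423903926)) 0.31796641169571627 [5934, 2049]
fseat (array([0.53279328, 0.26456446, 0.67187507, 0.00207927]), np.float64(0.2525647386145234)) 0.4313085178057277 [8391, 2540]
stand (array([ 0.51479512, -0.34352985, -0.41810155]), np.float64(0.5122065727699531))
dish [ 0.453 -0.171]
spool [ 0.606 -0.093]
jar [0.746 0.04 ]
iron [ 0.774 -0.232]
purple [ 0.333 -0.126]
real	0m16.269s
user	0m15.254s
sys	0m0.564s
```

```bash
python3 - <<'E'
import re
a=open("vis.py").read()
a=a.replace("def blob(m,pt,close=0,fill=True):\n    m=m.astype(np.uint8)","def blob(m,pt,close=0,fill=True,R=45):\n    o=np.zeros(m.shape,np.uint8); cv2.circle(o,(int(pt[0]*U),int(pt[1]*U)),int(R*U),1,-1); m=m.astype(np.uint8)*o")
a=a.replace("1e-3*s[i,4]","1e-2*s[i,4]"); open("vis.py","w").write(a)
b=open("m1.py").read()
b=b.replace('from bench import env\n','').replace('V=cap(env); pickle.dump(V,open("v0.pkl","wb"))','V=pickle.load(open("v0.pkl","rb"))')
b=b.replace("(318,234),9)","(318,234),9,R=20)").replace("(298,208),9)","(298,208),9,R=19)").replace("b=blob(k,pts,9)","b=blob(k,pts,9,R=75)").replace("(356,160))]","(359,173))]").replace("(200,248)","(221,214)")
b=b.replace("(440,235),9)","(452,225),9,R=30)").replace("(232,318),9)","(215,303),9,R=30)")
b=b.replace('r[0]);print("stand"','0);print("stand"')
b=b[:b.index('for nm,pt in(("dish"')]+'''
print([int(m.sum()) for m in ms])
def ov(p,m): 
    im=cv2.resize(p["image"][:,:,::-1],None,fx=U,fy=U); cs,_=cv2.findContours(m,0,1); cv2.drawContours(im,cs,-1,(0,0,255),1); return im
A=[ov(V[i],mb[i]|mth[i]|ms[i]) for i in(0,1)]
cv2.imwrite("pics/ov.png",np.vstack([cv2.resize(A[0][560:1200,560:1960],(700,320)),cv2.resize(A[1][480:1360,640:1680],(331,280)).repeat(1,0) if 0 else cv2.copyMakeBorder(cv2.resize(A[1][480:1360,640:1680],(331,280)),0,0,0,369,0)]))
'''
open("m1.py","w").write(b)
E
python3 m1.py
```

```text
blossom (array([ 0.48561183,  0.01673104, -0.11534625, -0.00440883]), np.float64(0.08241515843168368)) 0.25281766776009434 [4328, 2577]
 z fixed (array([ 0.4864589 ,  0.01495858, -0.11486271]), np.float64(0.14351396571803227))
  view 0 (array([ 0.48472574,  0.01576286, -0.12524315]), np.float64(0.08543565825736699))
  view 1 (array([ 0.48909196,  0.0140458 , -0.10454888]), np.float64(0.06082089552238801))
tray (array([ 0.53471631,  0.26918454,  0.65965185, -0.01322415]), np.float64(0.05799956178500748)) [66280, 27154]
  view 0 (array([0.53417344, 0.26368554, 0.66552572]), np.float64(0.012039489525644154))
  view 1 (array([0.53753854, 0.26364276, 0.66417134]), np.float64(0.05066568047337283))
bseat (array([0.59715033, 0.18527345, 0.66724401, 0.00388233]), np.float64(0.25186562809557017)) 0.31920866897433386 [5934, 2049]
fseat (array([0.5329218 , 0.26432052, 0.67089249, 0.00237192]), np.float64(0.25590164720706304)) 0.4295448732841477 [8391, 2540]
stand (array([ 0.51616571, -0.34395114, -0.41512453]), np.float64(0.03154211215236724))
[19753, 20233]
```

View pics/ov.png

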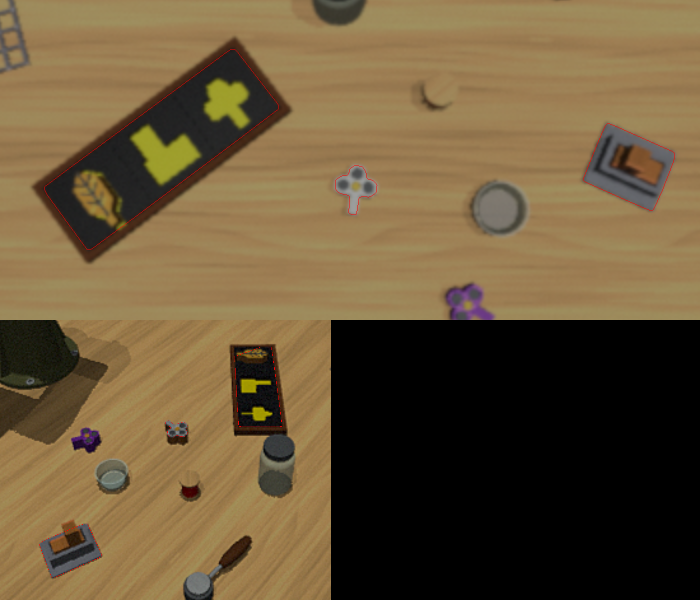

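```bash
cat > ctl.py <<'E'
from bench import env
import numpy as np
from scipy.spatial.transform import Rotation as R
Z=np.array([0,0,1.])
def down(yaw):  # tool down, closing line (tool y) along heading yaw
    y=np.array([np.cos(yaw),np.sin(yaw),0]); z=-Z
    return R.from_matrix(np.c_[np.cross(y,z),y,z])
def best(pos,yaw):  # half turn with the smaller last-joint angle
    o=[(abs(q[5]),i) for i,q in ((i,env.solve_ik(pos,down(yaw+i*np.pi).as_rotvec())) for i in(0,1)) if q is not None]
    return down(yaw+min(o)[1]*np.pi)
def st(m=""):
    o=env.observe(); print(m,"t=%.1f"%o["time_s"],"p",o["eef_pos"].round(4),"w %.4f"%o["width"],"F",o["ft_force"].round(1),"ff %.0f"%o["finger_force"]); return o
B=np.array([.4867,.0150]); BY=-.115
TR=np.array([.5358,.2637]); TY=.665
ty=np.array([-np.sin(TY),np.cos(TY)]); tx=np.array([np.cos(TY),np.sin(TY)])
BS=TR-.1005*ty; FS=TR.copy()
S=np.array([.5162,-.3440]); SY=-.4151
fy=np.array([-np.sin(SY),np.cos(SY),0]); fx=np.array([np.cos(SY),np.sin(SY),0])
E
python3 - <<'E'
from ctl import *
import pickle
from vis import world,proj
t,s=pickle.load(open("v0.pkl","rb"))
print("stem",world(t,(458.3,219.7),.072).round(4),world(s,(214.6,283),.072).round(4),"pred",(S+.012*fy[:2]).round(4))
# triangulate stem top
A=[];b=[]
for p,uv in((t,(458.3,219.7)),(s,(214.6,283))):
    o=p["cam_to_world"][:3,3]; d=world(p,uv,0)-o; d/=np.linalg.norm(d); M=np.eye(3)-np.outer(d,d); A.append(M); b.append(M@o)
print("tri",np.linalg.solve(sum(A),sum(b)).round(4))
P=np.array([.50,.05]); 
for i in(0,1):
    g=np.r_[S+.012*fy[:2],.041]; Rg=down(SY+np.pi/2+i*np.pi)
    print(i,env.solve_ik(g,Rg.as_rotvec()))
    for P in ([.50,.05],[.55,.0],[.6,.03],[.65,.03]):
        P=np.array(P)
        for th in(50,60,70):
            psi=np.arctan2(P[1],P[0])+np.pi-SY
            Rw=R.from_rotvec([0,0,psi])*R.from_rotvec(fy*np.radians(th))
            edge=np.r_[P,.002]; F0=R.from_matrix(np.c_[fx,fy,Z])
            rel=F0.inv().apply(g-np.r_[S,.039])-np.array([.014,0,-.033])
            pos=edge+(Rw*F0).apply(rel)
            q=env.solve_ik(pos,(Rw*Rg).as_rotvec()); print(P,th,pos.round(3),None if q is None else np.round(q,2))
st()
E
```

```text
stem [ 0.5169 -0.3306  0.072 ] [ 0.5247 -0.3341  0.072 ] pred [ 0.521 -0.333]
tri [ 0.5185 -0.3322  0.0641]
0 [-0.56870555  0.48154062 -0.25782563  0.83143008  0.         -0.15360555]
[0.5  0.05] 50 [0.483 0.036 0.035] None
[0.5  0.05] 60 [0.478 0.036 0.032] None
[0.5  0.05] 70 [0.473 0.035 0.027] None
[0.55 0.  ] 50 [ 0.532 -0.012  0.035] None
[0.55 0.  ] 60 [ 0.527 -0.012  0.032] None
[0.55 0.  ] 70 [ 0.522 -0.012  0.027] None
[0.6  0.03] 50 [0.583 0.017 0.035] None
[0.6  0.03] 60 [0.577 0.017 0.032] None
[0.6  0.03] 70 [0.573 0.017 0.027] None
[0.65 0.03] 50 [0.633 0.017 0.035] None
[0.65 0.03] 60 [0.627 0.017 0.032] None
[0.65 0.03] 70 [0.622 0.017 0.027] None
1 [-5.68705549e-01  4.81540617e-01 -2.57825628e-01  8.31430082e-01
 -4.44089210e-16  2.98798710e+00]
[0.5  0.05] 50 [0.483 0.036 0.035] None
[0.5  0.05] 60 [0.478 0.036 0.032] None
[0.5  0.05] 70 [0.473 0.035 0.027] None
[0.55 0.  ] 50 [ 0.532 -0.012  0.035] None
[0.55 0.  ] 60 [ 0.527 -0.012  0.032] None
[0.55 0.  ] 70 [ 0.522 -0.012  0.027] None
[0.6  0.03] 50 [0.583 0.017 0.035] None
[0.6  0.03] 60 [0.577 0.017 0.032] None
[0.6  0.03] 70 [0.573 0.017 0.027] None
[0.65 0.03] 50 [0.633 0.017 0.035] None
[0.65 0.03] 60 [0.627 0.017 0.032] None
[0.65 0.03] 70 [0.622 0.017 0.027] None
 t=1.5 p [ 0.1408 -0.5832  0.2313] w 0.0853 F [-0.3  0.6 -0.2] ff 0
```

Run:
```python
from ctl import *
g=np.r_[S+.012*fy[:2],.041]; F0=R.from_matrix(np.c_[fx,fy,Z])
rel=F0.inv().apply(g-np.r_[S,.039])-np.array([.014,0,-.033])
for P in ([.50,.0],[.55,.0],[.6,.03]):
  for th in(45,60,70,75):
    out=[]
    for i in(0,1):
      Rg=down(SY+np.pi/2+i*np.pi)
      for k in range(0,360,30):
        Rw=R.from_rotvec([0,0,np.radians(k)-SY])*R.from_rotvec(fy*np.radians(th))
        q=env.solve_ik(np.r_[P,.002]+(Rw*F0).apply(rel),(Rw*Rg).as_rotvec())
        if q is not None: out.append((i,k,np.round(q,1).tolist()))
    print(P,th,out)
```

```text
[0.5, 0.0] 45 [(0, 0, [0.0, 1.0, 0.4, 1.7, 0.0, 0.0]), (0, 30, [0.2, 0.9, 0.3, 1.6, -0.2, -0.2]), (0, 60, [0.3, 0.8, -0.0, 1.4, -0.5, -0.5]), (0, 90, [0.5, 0.6, -0.4, 1.0, -0.7, -0.9]), (0, 120, [0.5, 0.3, -0.8, 0.4, -0.8, -1.6]), (0, 240, [-0.5, 0.4, -0.8, 0.4, 0.8, 1.6]), (0, 270, [-0.5, 0.6, -0.3, 1.0, 0.7, 1.0]), (0, 300, [-0.3, 0.8, 0.0, 1.4, 0.5, 0.6]), (0, 330, [-0.2, 1.0, 0.3, 1.7, 0.3, 0.3]), (1, 0, [0.0, 1.0, 0.4, 1.7, 0.0, -3.1]), (1, 30, [0.2, 0.9, 0.3, 1.6, -0.2, 2.9]), (1, 60, [0.3, 0.8, -0.0, 1.4, -0.5, 2.6]), (1, 90, [0.5, 0.6, -0.4, 1.0, -0.7, 2.2]), (1, 120, [0.5, 0.3, -0.8, 0.4, -0.8, 1.6]), (1, 240, [-0.5, 0.4, -0.8, 0.4, 0.8, -1.6]), (1, 270, [-0.5, 0.6, -0.3, 1.0, 0.7, -2.2]), (1, 300, [-0.3, 0.8, 0.0, 1.4, 0.5, -2.6]), (1, 330, [-0.2, 1.0, 0.3, 1.7, 0.3, -2.9])]
[0.5, 0.0] 60 [(0, 0, [0.0, 1.3, 0.8, 2.1, 0.0, 0.0]), (0, 30, [0.2, 1.2, 0.6, 2.0, -0.3, -0.2]), (0, 60, [0.4, 1.0, 0.2, 1.7, -0.5, -0.4]), (0, 90, [0.6, 0.8, -0.2, 1.3, -0.8, -0.7]), (0, 120, [0.7, 0.5, -0.8, 0.5, -1.0, -1.3]), (0, 240, [-0.7, 0.6, -0.7, 0.5, 1.0, 1.3]), (0, 270, [-0.5, 0.8, -0.2, 1.3
[... 5436 characters left out ...]
.1, 0.2, 1.6, -0.9, -0.5]), (0, 120, [0.6, 0.8, -0.5, 0.6, -1.2, -1.2]), (0, 240, [-0.5, 0.7, -0.6, 0.3, 1.2, 1.5]), (0, 270, [-0.5, 1.1, 0.2, 1.5, 1.0, 0.6]), (1, 90, [0.6, 1.1, 0.2, 1.6, -0.9, 2.6]), (1, 120, [0.6, 0.8, -0.5, 0.6, -1.2, 1.9]), (1, 240, [-0.5, 0.7, -0.6, 0.3, 1.2, -1.6]), (1, 270, [-0.5, 1.1, 0.2, 1.5, 1.0, -2.5])]
[0.6, 0.03] 75 [(0, 90, [0.6, 1.2, 0.3, 1.8, -0.9, -0.4]), (0, 120, [0.7, 0.8, -0.4, 0.8, -1.3, -1.1]), (0, 240, [-0.6, 0.8, -0.6, 0.4, 1.3, 1.4]), (0, 270, [-0.5, 1.2, 0.2, 1.7, 1.0, 0.5]), (1, 90, [0.6, 1.2, 0.3, 1.8, -0.9, 2.8]), (1, 120, [0.7, 0.8, -0.4, 0.8, -1.3, 2.1]), (1, 240, [-0.6, 0.8, -0.6, 0.4, 1.3, -1.7]), (1, 270, [-0.5, 1.2, 0.2, 1.7, 1.0, -2.7])]
```

```bash
cat >> ctl.py <<'E'
def go(xy,z,yaw): p=np.r_[xy,z]; o=best(p,yaw).as_rotvec(); env.reach(p,o); return o
E
python3 - <<'E'
from ctl import *
o=go(B,.075,BY+np.pi/2); st("above")
print(env.line_to(np.r_[B,.009],force_limit=12)); st("at")
env.close(); st("grip")
env.line_to(np.r_[B,.09],max_speed=.2); st("lift")
d=np.r_[BS,.075]; yo=TY+np.pi/2
# same half turn as the grasp
i=0 if np.allclose(R.from_rotvec(o).as_matrix()[:,1],down(BY+np.pi/2).as_matrix()[:,1],atol=1e-3) else 1
env.reach(d,down(yo+i*np.pi).as_rotvec()); st("hover")
import cv2
p=env.get_image("scene"); q=env.get_image("top")
a=cv2.resize(p["image"][120:240,290:430,::-1],(560,480),interpolation=cv2.INTER_CUBIC)
b=cv2.resize(q["image"][150:260,190:320,::-1],(240,203),interpolation=cv2.INTER_CUBIC)
cv2.imwrite("pics/hov.png",np.hstack([a,cv2.copyMakeBorder(b,0,277,0,0,0)]))
E
```

```text
above t=4.0 p [0.4871 0.0144 0.0752] w 0.0855 F [-0.3 -0.2 -0. ] ff 0
False
at t=4.6 p [0.4869 0.0147 0.0093] w 0.0855 F [-0.6  0.7  0.6] ff 0
grip t=5.0 p [0.4879 0.0152 0.0104] w 0.0525 F [-2.2  0.3  7.4] ff 63
lift t=5.6 p [0.4866 0.015  0.0897] w 0.0525 F [-0.1 -0.2 -1.8] ff 63
hover t=6.4 p [0.5962 0.1837 0.0732] w 0.0520 F [-0.1  0.3 -1.2] ff 63
```

View pics/hov.png

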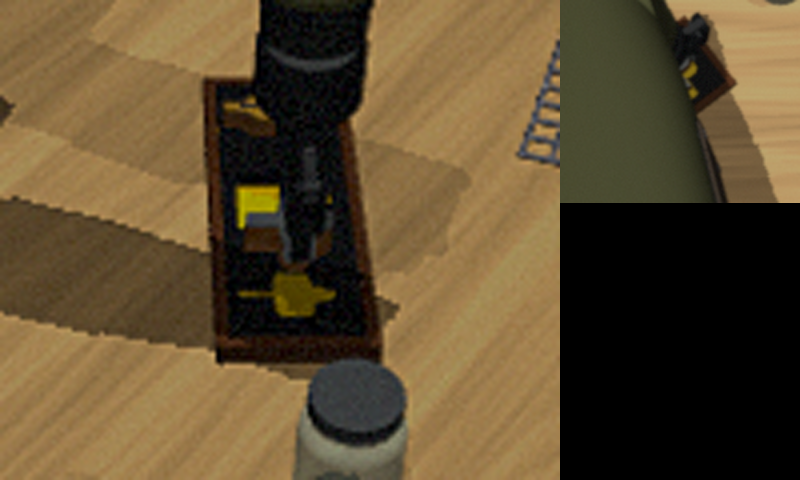

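Run:
```python
from ctl import *
env.line_to(np.r_[BS,.036]); st("near")
print(env.line_to(np.r_[BS,.0165],max_speed=.04,force_limit=8)); st("in")
```

```text
near t=6.9 p [0.5971 0.1836 0.0359] w 0.0524 F [ 0.1  0.8 -1.3] ff 63
True
in t=7.4 p [0.5975 0.1845 0.0165] w 0.0524 F [-1.  -0.5  4.8] ff 64
```

Run:
```python
from ctl import *
from vis import *
import pickle
env.gripper_open(); st("open"); p=env.observe()["eef_pos"]
env.line_to([p[0],p[1],.11],max_speed=.2)
# on to above the fan stem
g=S+.012*fy[:2]; env.reach(np.r_[g,.13],down(SY+np.pi/2).as_rotvec()); st("fan")
V=cap(env); pickle.dump(V,open("v1.pkl","wb")); t,s=V
gray=lambda h:(h[...,1]<50)&(h[...,2]>70)
m=[blob(up(t,gray),(251,186),9,R=18),blob(up(s,gray),(362,188),9,R=18)]
print([int(a.sum()) for a in m])
for i in(0,1): print(fit(V[i:i+1],m[i:i+1],flat(BLO,.034),[BS[0],BS[1],TY]))
cv2.imwrite("pics/b1.png",np.hstack([cv2.resize(t["image"][160:240,180:280,::-1],(400,320),interpolation=2),cv2.resize(s["image"][135:225,310:410,::-1],(400,320),interpolation=2)]))
```

```text
open t=7.8 p [0.5965 0.1842 0.0155] w 0.0854 F [0.5 0.6 0.1] ff 0
fan t=10.4 p [ 0.5216 -0.3321  0.1299] w 0.0853 F [-0.9 -0.7  0.3] ff 0
[4689, 2405]
(array([0.59533583, 0.18204809, 0.66474924]), np.float64(0.07495354119347508))
(array([0.5980454 , 0.18212448, 0.68380105]), np.float64(0.0562700964630225))
```

View pics/b1.png

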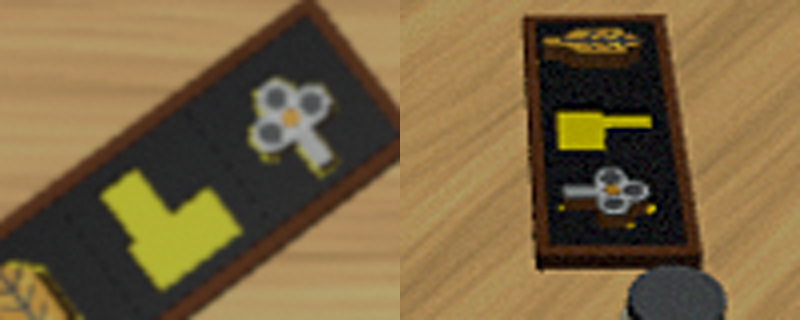

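Run:
```python
from ctl import *
g=S+.012*fy[:2]; F0=R.from_matrix(np.c_[fx,fy,Z]); Rg=down(SY+np.pi/2)
print(env.line_to(np.r_[g,.042],max_speed=.12,force_limit=10)); st("at")
env.close(); st("grip"); o=env.observe(); pg=o["eef_pos"]
env.line_to(np.r_[pg[:2],.15],max_speed=.15); st("lift")
P=np.array([.47,-.05]); k=np.radians(60); th=np.radians(62)
Rw=R.from_rotvec([0,0,k-SY])*R.from_rotvec(fy*th)
rel=F0.inv().apply(np.r_[0.012*fy[:2],pg[2]-.039])-np.array([.014,0,-.033])
pos=np.r_[P,.003]+(Rw*F0).apply(rel); ori=(Rw*Rg).as_rotvec()
print(pos,env.solve_ik(pos,ori),env.solve_ik(pos+[0,0,.06],ori))
np.savez("lay.npz",pos=pos,ori=ori)
env.reach(pos+[0,0,.06],ori); st("tilted")
import cv2
p=env.get_image("scene"); q=env.get_image("top")
cv2.imwrite("pics/tilt.png",np.hstack([cv2.resize(a["image"][120:320,180:430,::-1],(400,320),interpolation=2) for a in(p,q)]))
```

```text
False
at t=11.3 p [ 0.5216 -0.3333  0.0427] w 0.0856 F [0.1 0.  0.5] ff 0
grip t=11.9 p [ 0.5215 -0.3333  0.0425] w 0.0230 F [-1.2  0.3  3.6] ff 60
lift t=12.8 p [ 0.5208 -0.3328  0.1489] w 0.0232 F [ 0.5  1.1 -1.6] ff 59
[ 0.47242495 -0.02179986  0.03248609] [ 0.35775504  1.00149627  0.09156765  1.6282916  -0.59637781 -0.36927735] [ 0.35775504  0.92475364  0.09419106  1.70765763 -0.59637781 -0.36927735]
tilted t=14.1 p [ 0.4727 -0.0228  0.0926] w 0.0231 F [ 0.4 -1.2 -2.1] ff 59
```

View pics/tilt.png

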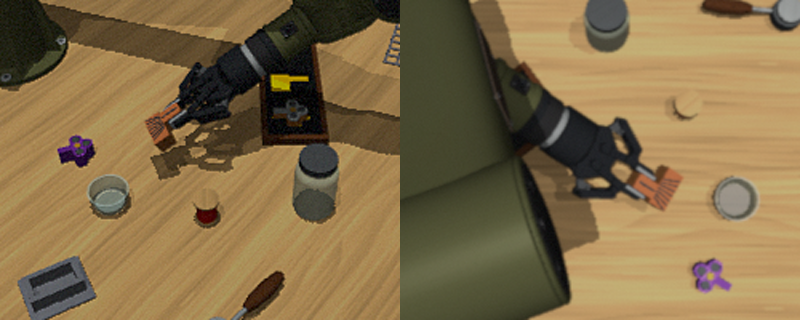

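Run:
```python
from ctl import *
from vis import *
import pickle
L=np.load("lay.npz"); pos,ori=L["pos"],L["ori"]
print(env.line_to(pos+[0,0,.008],max_speed=.1,force_limit=10)); st("a")
print(env.line_to(pos-[0,0,.004],max_speed=.03,force_limit=4)); st("touch")
env.gripper_open(); env.hold(.4); st("open")
zt=R.from_rotvec(ori).apply([0,0,1]); c=env.observe()["eef_pos"]
env.line_to(c-zt*.09,max_speed=.2); st("back")
env.reach([.46,.12,.25],down(.3+np.pi/2).as_rotvec()); 
env.movej(env.observe()["joint_pos"]+np.array([-1.3,0,0,0,0,0])); st("away")
V=cap(env); pickle.dump(V,open("v2.pkl","wb")); t,s=V
cv2.imwrite("pics/lay.png",np.hstack([cv2.resize(a["image"][120:320,180:430,::-1],(400,320),interpolation=2) for a in(s,t)]))
```

```text
False
a t=14.8 p [ 0.4722 -0.0219  0.0403] w 0.0232 F [ 0.3  0.4 -0.5] ff 59
True
touch t=15.3 p [ 0.4726 -0.0217  0.0291] w 0.0232 F [0.7 1.9 5. ] ff 60
open t=16.3 p [ 0.4722 -0.0217  0.0283] w 0.0857 F [ 0. -0.  1.] ff 0
back t=16.9 p [0.5116 0.0469 0.07  ] w 0.0856 F [-0.9  0.8 -0.7] ff 0
away t=20.1 p [ 0.2387 -0.4104  0.2488] w 0.0853 F [0.6 0.2 0.6] ff 0
```

View pics/lay.png

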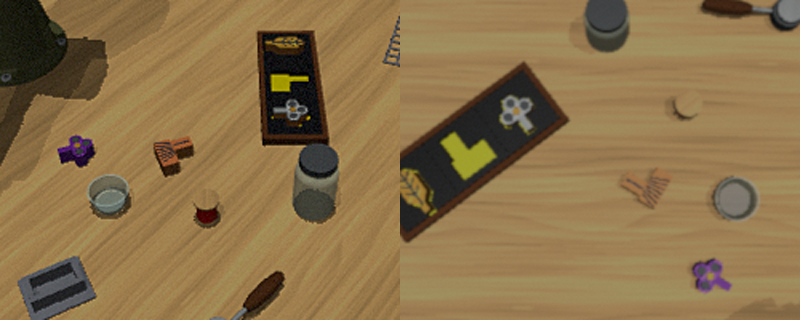

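```bash
cat > fanfit.py <<'E'
from vis import *
def fanfit(V,v0,z0=0.,ct=None,cs=None):
    cop=lambda h:((h[...,0]<=16)|(h[...,0]>170))&(h[...,1]>95)&(h[...,2]>25)
    c=place([[0,0]],v0,.02+z0)
    m=[]
    for p in V:
        pt=proj(p,c)[0]; m.append(blob(up(p,cop),pt,9,R=24))
    parts=lambda v:[(np.vstack([place(P/1000.,v,z0),place(P/1000.,v,z0+.028)]),True) for P in FAN]
    return m,[fit([p],[a],parts,list(v0)) for p,a in zip(V,m)]
def ov(p,m):
    im=cv2.resize(np.ascontiguousarray(p["image"][:,:,::-1]),None,fx=U,fy=U,interpolation=2); cs,_=cv2.findContours(m,0,1); cv2.drawContours(im,cs,-1,(255,0,0),1); y,x=np.argwhere(m).mean(0).astype(int); return im[y-150:y+150,x-150:x+150]
E
python3 - <<'E'
from fanfit import *
import pickle
V=pickle.load(open("v2.pkl","rb"))
m,r=fanfit(V,[.4865,-.0214,1.05]); print(r,[int(a.sum()) for a in m])
cv2.imwrite("pics/ff.png",np.hstack([ov(p,a) for p,a in zip(V,m)]))
E
```

```text
[(array([ 0.48514233, -0.02402597,  1.0351812 ]), np.float64(0.06902911342379137)), (array([ 0.48678759, -0.02416024,  1.02411109]), np.float64(0.06094906399651723))] [7512, 6704]
```

View pics/ff.png

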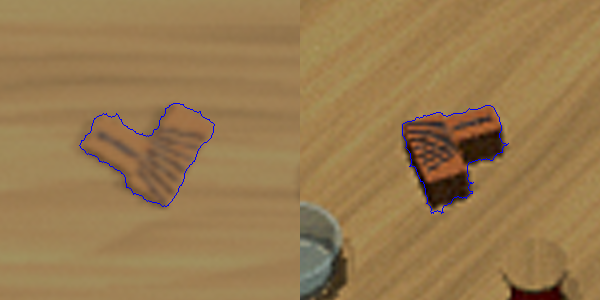

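Run:
```python
from ctl import *
c=np.array([.4860,-.0241]); k=1.03
ux=np.array([np.cos(k),np.sin(k)]); uy=np.array([-ux[1],ux[0]])
g=c+.017*ux+.012*uy
o=go(g,.07,k+np.pi/2); st("above")
print(env.line_to(np.r_[g,.013],force_limit=10)); st("at")
env.close(); st("grip"); zg=env.observe()["eef_pos"][2]
env.line_to(np.r_[g,.09],max_speed=.2)
q=R.from_rotvec([0,0,TY-k])*R.from_rotvec(o)
d=FS+.017*tx+.0132*ty
env.reach(np.r_[d,.075],q.as_rotvec()); st("hover")
env.line_to(np.r_[d,zg+.025]); env.hold(.2); st("near")
print(env.line_to(np.r_[d,zg+.006],max_speed=.04,force_limit=8)); st("in")
```

```text
above t=22.1 p [ 0.4848 -0.0041  0.0703] w 0.0855 F [-0.6 -0.6 -0. ] ff 0
False
at t=22.6 p [ 0.4845 -0.0038  0.0133] w 0.0854 F [ 0.1 -0.4 -0.3] ff 0
grip t=23.2 p [ 0.4851 -0.0033  0.0137] w 0.0225 F [-0.4  0.4  5.3] ff 60
hover t=24.9 p [0.5403 0.2833 0.0739] w 0.0225 F [-0.8 -0.5 -1.1] ff 59
near t=25.5 p [0.542  0.2847 0.0399] w 0.0226 F [ 0.6  0.9 -1.4] ff 59
True
in t=25.9 p [0.5406 0.2844 0.0197] w 0.0224 F [-1.4 -0.5  5.4] ff 60
```

Inserted to full depth (0.0197 against 0.0137 + 0.006). I release, back off and check.

Run:
```python
from ctl import *
from vis import *
env.gripper_open(); p=env.observe()["eef_pos"]; st("open")
env.line_to([p[0],p[1],.14],max_speed=.2)
env.movej(env.observe()["joint_pos"]+np.array([-1.5,0,0,0,0,0])); st("away")
t,s=cap(env)
cv2.imwrite("pics/fin.png",np.vstack([np.hstack([cv2.resize(t["image"][160:270,150:280,::-1],(400,300),interpolation=2),cv2.resize(s["image"][135:225,310:410,::-1],(400,300),interpolation=2)]),np.hstack([cv2.resize(a["image"][90:340,150:480,::-1],(400,300),interpolation=2) for a in(t,s)])]))
```

```text
open t=26.6 p [0.5401 0.2841 0.0192] w 0.0855 F [ 0.1 -0.2 -0.5] ff 0
away t=30.3 p [ 0.322  -0.5176  0.139 ] w 0.0851 F [0.4 0.4 0.3] ff 0
```

View pics/fin.png

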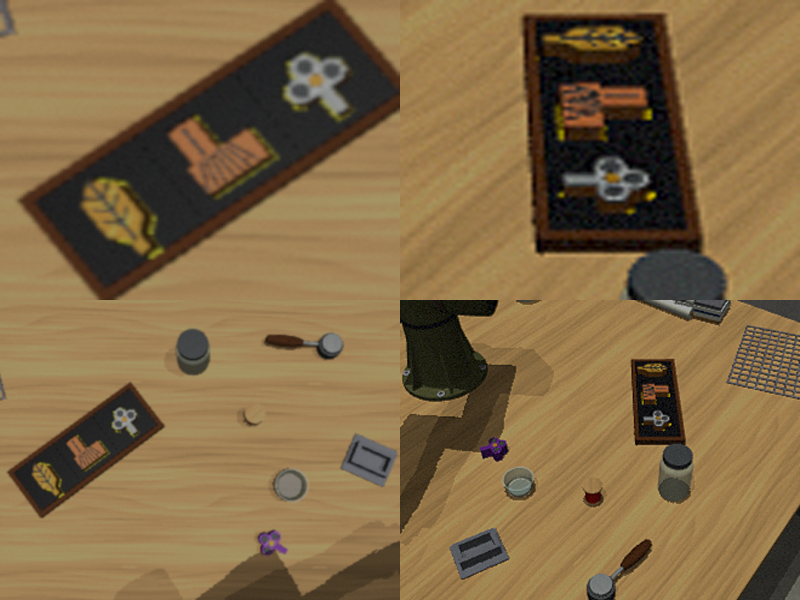

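```bash
python3 -c "
from bench import env
print(env.job_done())"
```

```text
the job is handed in; nothing more can be done
None
```

The job is handed in at about 30 s: the blossom and fan dies look fully home, face up and released, and the fan was laid flat copper up and picked up afresh first; the leaf die and the loose objects look unmoved in the last pictures.

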